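# Hold a spring clamp gaping around a panel's tongue

### The job

The sheet panel with the tongue is about to be clamped, and I need the clamp held open around the tongue while I slip a packing strip in. Pick up the spring clamp by its two handles, squeeze it wide open and, keeping it level, bring it to the panel so that the open jaws straddle the tongue's front edge, one jaw on each side and both jaw tips at least 1 cm past the edge, without touching the sheet or shifting the panel. Finish there, still holding the clamp wide open in the air: do not let go, let it close or put it down, and leave the plain panel, the oil can and the pliers where they are.

Things in the scene. Friction and masses are not known exactly. Their poses are not given: they have to be found in the camera images.
- clamp: Bright steel spring clamp, 132 mm long, 24 mm thick, 0.12 kg, lying flat. Frame of its left half; origin on the hinge pin (16 mm thick, upright) at the clamp's underside, z along the pin. Shut, its midline is the x axis: jaws to +x, handles to -x, left half at +y. Opened by angle a, the left half turns +a/2 and the right -a/2 about z from the midline: the midline is this x axis turned by -a/2.
- clamp_arm (a joint): Opening angle a between the clamp's halves, rad: 0 = jaws shut (sprung shut), 0.54 = wide open on its stop, 28 mm between the tips. Squeezing the two grips together opens the jaws: about 6 N to start, 12 N when wide open; 20 N or more keeps it on the stop.
- grip_left (a point): Centre of the black rubber grip on the left half's handle: 28 mm long, 8 mm wide, 24 mm high (the clamp's full thickness). Shut, it lies 56 mm behind the pin and 23 mm to the left; the grips are 60 mm wide over both at the rear end. Wide open: 60 mm behind the pin, 22 mm wide over both, outer faces parallel to the midline.
- grip_right (a point): Centre of the right half's grip, the mirror image of the left one.
- jaw_tip_left (a point): Point on the inner face of the left half's rubber jaw pad (10 mm long, 10 mm thick, 20 mm high), 52 mm ahead of the pin (50 mm wide open) and 12 mm above the clamp's underside; the pad ends 57 mm ahead of the pin. Both tip points meet when shut. Behind the pads the jaws arch outwards: a sheet can reach in to 35 mm past the tips.
- jaw_tip_right (a point): The same point on the right half's jaw pad; its axes turn with the right half.
- tongue_panel: Aluminium sheet, 90 mm wide and 5 mm thick, upright in a slotted wooden block (110 x 70 x 34 mm), top at 155 mm, 0.9 kg in all, loose. A tongue 50 mm high (80 to 130 mm above the bench) sticks 35 mm out of its front (robot-side) edge. Origin: centre of the block's underside; x lies in the sheet, away from the tongue, y normal to the sheet, z up.
- tongue_edge (a point): Middle of the tongue's upright front edge, 80 mm in front (-x) of the block's centre and 105 mm above the bench; axes as tongue_panel: +x goes from the edge into the sheet, y across its 5 mm thickness.
- plain_panel: Bystander: the same panel and block without a tongue (straight front edge). Origin at the centre of the block's underside. Stays where it is.
- oil_can: Bystander: grey metal oil can with long spout, 222 x 124 x 152 mm, origin at the centre of its underside. Stays where it is.
- pliers: Bystander: pliers with blue handles, 178 x 54 x 18 mm, lying on the bench, origin at the centre of its underside. Stay where they are.
There are look-alikes about, which are no part of the job. What is shaped like the tongue_panel but purple or turquoise is not meant.

How it is judged:
By the outcome, as a careful person would: the job done as asked, in the order asked, and still so for the second after the job is handed in, while the arm keeps its last pose, push and grip.
It also fails if it takes over 38 s, if anything falls off the work surface, if the arm or the gripper's body presses on something with over 40 N, if the wrist force passes 120 N, or if a joint passes its speed limit or range.

### The arm

A 7-joint arm with a two-finger parallel gripper is mounted at the origin on a cart in front of the work surface, level with it; the furniture and walls round the work are solid. World frame = base frame: x ahead of the robot, y to its left, z up, the work surface at z = 0. Lengths are in mm, angles in rad, forces in N, time in s.
With the tool pointing down it reaches from about 350 to 900 mm from the base axis. Payload 7.2 kg.
Tool frame: the origin (TCP) lies midway between the tips of the shut fingers; the grasp point (between the pads) lies 19 mm behind it; z points along the fingers, y is the line along which they close (so a half turn about z gives the same grasp; the last joint's range is limited). The gripper opens to 85 mm and grips with 20 to 120 N. Pads are 22 mm wide; open, the fingers measure 114 mm over their backs; the gripper's body (76 mm by 85 mm) begins 54 mm behind the grasp point. The pads swing forward as they close: fully open they stand 13 mm farther back than shut.
Start: joints at [-1.287, 0.411, -0.013, 1.596, 0.006, 1.134, -0.082], TCP at [215.377, 586.721, 231.297] pointing down, gripper open.
Joint ranges: [-2.95, 2.95], [-0.29, 1.99], [-1.47, 1.44], [0.14, 2.54], [-1.03, 4.17], [0.13, 1.85], [-2.86, 2.86]. Speed limits (rad/s): [2.39, 2.39, 3.01, 3.01, 3.14, 3.14, 3.14].

### API

Orientations are given as a rotation vector (axis times angle).
In Python, from station import bot, cams gives the robot as it stands.
- The arm moves only by the tool arm_command, never from a script. Its argument "rows" is a list of rows, each a list of 6 numbers: the shift along the tool's x, y, z in mm, then the turn, a rotation vector about the tool's x, y, z in rad. In form: [[dx, dy, dz, ax, ay, az], ...]. A call has 1 to 12 rows; each row is the pose to reach, as a shift and turn from the pose commanded when the call began, along the tool's axes at that moment; what a row does not reach only later rows make up. A row lasts 1/10 s, in which the tool goes at most 50 mm and 8.59 degrees, less where a joint would pass 70% of its speed; a pose out of reach is approached as far as the arm can. A call with a gripper value outside its range is refused whole. "grip" is the finger opening in mm, from 0 to 85.4, set as the call begins (left out, the last holds). The fingers move at their own pace and stop on an object; "force" is the grip in N (left out, the last holds). Time passes only in rows, so rows that repeat a pose let the fingers close. It gives the time, the measured TCP pose, the force, the opening and the grip force at its end, in the units of the state.
- bot.read_state(): the state, without advancing time (a new reading comes with each control period).
- cams.get_image(name): name is "scene" or "side" or "wrist"; returns the picture (420x560x3 uint8, red, green, blue); there is no depth.
- cams.camera_info(name): a dict with "intrinsics" (3x3 intrinsics, pixels), "view" (4x4, takes a point from world to camera coordinates); the wrist camera has in their place "hand_eye" (4x4, takes a point from camera to tool coordinates, whose origin is the TCP and whose axes are the flange's). Camera axes: x right, y up, looking along -z (the intrinsics and any distortion apply to the point x, -y, -z); pixel columns grow to the right and rows downward; lengths in mm; the calibration is good to about 2 mm. A picture is of the moment at which its call begins: read the wrist's pose just before it. camera_info takes no time and is no camera call.
- bot.job_done(): hands the job in; it is judged then, once.
The state is a dict: "time_s": time; "qpos": joint angles; "qvel": joint speeds; "tau": joint torques, N m; "eef_pos": TCP position; "eef_rot": TCP orientation; "force": force on the tool from outside, world axes, zero at the start; "ft_torque": the same for the moment, N m; "gripper_width": opening from 0.0 (shut) to 1.0 (fully open); "grasp_force": force on a finger pad.
Only numpy, scipy, OpenCV 4.12 (cv2) and the standard library are available. Lean on these libraries where they do the work, as an engineer would, in place of code of your own. Each camera call takes 0.05 s, during which the arm holds its last target. There are 200 camera calls.

## Working session

There is one attempt and no reset: what is moved stays moved. The work goes in short steps, Python scripts to look and compute and a tool call to move; the robot and the scene stay as the last step left them, time stands still between calls to the robot, and variables do not carry over. Pictures are saved under pics/ and viewed, at most 10 in all, crops included, and the job is handed in when it is done.

Besides the shell and the picture viewer there is one more tool, called after "Emit:" as a command line: name --pt "numbers of a row" for each row, then --argument value for the rest. arm_command: Moves the arm, as the interface text tells. Its arguments: {"type":"object","properties":{"rows":{"type":"array","items":{"type":"array","items":{"type":"number"}}},"grip":{"type":"number"},"force":{"type":"number"}},"required":["rows"]}

```bash
ls; mkdir -p pics
cat > h.py <<'E'
import numpy as np, cv2
from station import bot, cams
from scipy.spatial.transform import Rotation as R
def snap(n,f):
    s=bot.read_state(); im=cams.get_image(n); cv2.imwrite(f'pics/{f}.png',im[:,:,::-1]); return s,im
def cam(n,s=None):
    i=cams.camera_info(n); K=np.array(i['intrinsics'])
    if 'view' in i: V=np.array(i['view'])
    else:
        T=np.eye(4); T[:3,:3]=R.from_rotvec(s['eef_rot']).as_matrix(); T[:3,3]=s['eef_pos']
        V=np.linalg.inv(T@np.array(i['hand_eye']))
    return K,V
def ray(n,uv,s=None):
    K,V=cam(n,s); i=cams.camera_info(n)
    d=np.linalg.inv(K)@[uv[0],uv[1],1]; d=np.array([d[0],-d[1],-d[2]])
    C=np.linalg.inv(V); d=C[:3,:3]@d; return C[:3,3],d/np.linalg.norm(d)
def onz(n,uv,z,s=None):
    o,d=ray(n,uv,s); return o+d*(z-o[2])/d[2]
def tri(r1,r2):
    (a,u),(b,v)=r1,r2
    t=np.linalg.lstsq(np.c_[u,-v],b-a,rcond=None)[0]
    p,q=a+t[0]*u,b+t[1]*v; return (p+q)/2,np.linalg.norm(p-q)
def proj(n,P,s=None):
    K,V=cam(n,s); p=V[:3,:3]@np.array(P,float)+V[:3,3]; q=K@[p[0],-p[1],-p[2]]; return q[:2]/q[2]
E
python3 - <<'E'
from h import *
for n in ['scene','side','wrist']:
    print(n,cams.camera_info(n))
a=snap('scene','scene0');b=snap('side','side0');c=snap('wrist','wrist0')
print(c[0])
E
```

```text
pics
scene {'intrinsics': array([[436.96046748,   0.        , 279.07367856],
       [  0.        , 436.96046748, 215.11140444],
       [  0.        ,   0.        ,   1.        ]]), 'view': array([[ 6.30487867e-01, -7.76158308e-01,  7.95800003e-03,
        -3.28997294e+02],
       [ 4.94134822e-01,  4.09259355e-01,  7.67031654e-01,
        -3.79064422e+02],
       [-5.98594877e-01, -4.79671827e-01,  6.41559905e-01,
        -9.89571585e+02],
       [ 0.00000000e+00,  0.00000000e+00,  0.00000000e+00,
         1.00000000e+00]])}
side {'intrinsics': array([[530.69876943,   0.        , 275.16766661],
       [  0.        , 530.69876943, 211.33820001],
       [  0.        ,   0.        ,   1.        ]]), 'view': array([[-9.86152509e-01, -1.64898138e-01,  1.76588227e-02,
         6.12877244e+02],
       [ 1.03997453e-01, -5.31949505e-01,  8.40365548e-01,
        -1.03588715e+02],
       [-1.29181112e-01,  8.30565066e-01,  5.41732325e-01,
        -1.36121262e+03],
       [ 0.00000000e+00,  0.00000000e+00,  0.00000000e+00,
         1.00000000e+00]])}
wrist {'intrinsics': array([[372.31940028,  
[... 480 characters left out ...]
0]])}
{'time_s': 0.1, 'qpos': array([-1.28716724,  0.41182284, -0.0127223 ,  1.59694377,  0.00561949,
        1.13428857, -0.0822097 ]), 'qvel': array([ 0.0008852 , -0.00297883,  0.00012786, -0.00239827,  0.0005967 ,
        0.00027969, -0.00073684]), 'tau': array([ 2.08572812e-03, -6.01828408e+01,  6.83853272e-01, -3.00085974e+01,
        1.39146534e-02,  6.48583286e-03, -1.90415841e-05]), 'eef_pos': array([215.27006098, 586.29528379, 230.54207051]), 'eef_rot': array([-5.49732148e-01, -3.09298163e+00,  2.23076592e-03]), 'force': array([-0.48704152,  0.14450894, -0.96057507]), 'ft_torque': array([ 0.04342796, -0.00451074,  0.00983219]), 'grasp_force': 0.0, 'gripper_width': 1.001107244878397}
```

View pics/scene0.png

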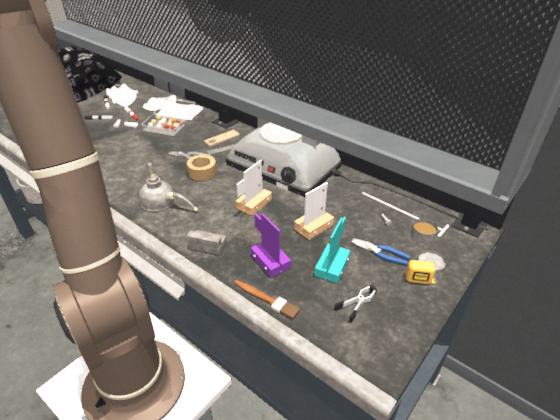

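View pics/side0.png

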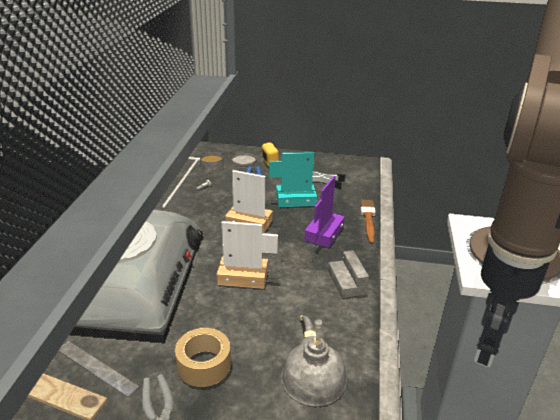

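The clamp candidates are the bright steel piece with black grips (scene 355,300, side 330,178), the blue pliers (scene 385,250) and the grey pliers (scene 190,155). I choose the first. The tongued sheets on wood are at scene (252,190) with a tongue at its left, and scene (315,210), which is plain. The purple (270,245) and turquoise (333,255) ones are look-alikes. Next I check the choice in one close crop.

Run:
```python
import cv2,numpy as np
a=cv2.imread('pics/scene0.png');b=cv2.imread('pics/side0.png')
f=lambda i,x,y,w,h:cv2.resize(i[y:y+h,x:x+w],(400,300),interpolation=cv2.INTER_CUBIC)
cv2.imwrite('pics/crop0.png',np.vstack([np.hstack([f(a,325,277,60,45),f(b,295,158,60,45)]),np.hstack([f(a,220,150,100,75),f(b,205,210,100,75)])]))
```

```text
(no output)
```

View pics/crop0.png

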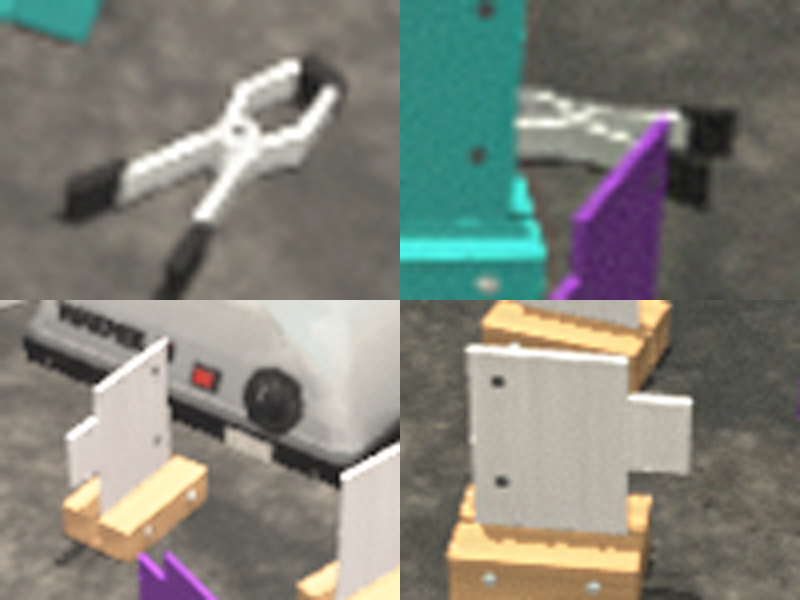

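The crop confirms it. The clamp's pin is at scene (360.7,296.5), its jaws at (373,289) and its black grips at (339,305) and (353,316). The tongue's front edge runs from about scene (237.3,184) to (237.5,196), and side (378-383, ...) gives the same edge at (277.7,234)-(277.5,253).

Run:
```python
from h import *
np.set_printoptions(precision=1,suppress=True)
pin=onz('scene',(360.7,296.5),24); print('pin',pin)
print('jaw',onz('scene',(325+318*.15,277+75*.15),22))
print('gl',onz('scene',(325+95*.15,277+180*.15),20),'gr',onz('scene',(325+190*.15,277+250*.15),20))
# tongue corners scene crop *0.25 ; side crop *.25
for n,a,b in [('top edge',(68,435),(691,399)),('bottom',(70,487),(690,473)),('sheet top front',(95,385),(628,358)),('sheet top rear',(168,338),(468,347))]:
    p=(220+a[0]*.25,150+(a[1]-300)*.25); q=(205+(b[0]-400)*.25,210+(b[1]-300)*.25)
    print(n,p,q,tri(ray('scene',p),ray('side',q)))
s=bot.read_state(); print(R.from_rotvec(s['eef_rot']).as_matrix())
```

```text
pin [ 523.4 -276.4   24. ]
jaw [ 570.3 -286.    22. ]
gl [ 469.3 -244.7   20. ] gr [ 464.2 -291.3   20. ]
top edge (237.0, 183.75) (277.75, 234.75) (array([581.8, 219.6, 128.8]), np.float64(1.6251250173552216))
bottom (237.5, 196.75) (277.5, 253.25) (array([581.2, 220.6,  77.8]), np.float64(1.5398373289396814))
sheet top front (243.75, 171.25) (262.0, 224.5) (array([617.6, 223.1, 154.8]), np.float64(3.078821142015156))
sheet top rear (262.0, 159.5) (222.0, 221.75) (array([707.8, 225.7, 152.4]), np.float64(3.337744701149755))
[[-0.9  0.3 -0. ]
 [ 0.3  0.9 -0. ]
 [-0.  -0.  -1. ]]
```

```bash
cat >> h.py <<'E'
np.set_printoptions(precision=2,suppress=True)
def rot(yaw):  # tool down; tool y axis = (-sin yaw, cos yaw)
    return np.array([[-np.cos(yaw),-np.sin(yaw),0],[-np.sin(yaw),np.cos(yaw),0],[0,0,-1.]])
def delta(pos,yaw,P0=None,R0=None):
    s=bot.read_state(); R0=R.from_rotvec(s['eef_rot']).as_matrix() if R0 is None else R0; P0=s['eef_pos'] if P0 is None else P0
    return np.r_[R0.T@(np.array(pos)-P0),R.from_matrix(R0.T@rot(yaw)).as_rotvec()]
E
python3 - <<'E'
from h import *
print(R.from_rotvec(bot.read_state()['eef_rot']).as_matrix())
print('spout',tri(ray('scene',(196,210)),ray('side',(303,320))))
print('can base',onz('scene',(153,205),0),'turq low-left corner',onz('scene',(316,277),0),onz('scene',(338,281),0))
print(delta((490,-270,230),np.deg2rad(-10)))
E
```

```text
[[-0.94  0.34 -0.  ]
 [ 0.34  0.94 -0.  ]
 [-0.   -0.   -1.  ]]
spout (array([505.37, 345.77,   4.37]), np.float64(5.039817612227549))
can base [437.1 482.3   0. ] turq low-left corner [ 523.02 -133.86    0.  ] [ 550.13 -190.29    0.  ]
[-552.95 -709.25    1.59   -0.     -0.     -0.18]
```

Emit:
arm_command --pt "-553 -709 1.6 0 0 -0.18" --pt "-553 -709 1.6 0 0 -0.18" --pt "-553 -709 1.6 0 0 -0.18" --pt "-553 -709 1.6 0 0 -0.18" --pt "-553 -709 1.6 0 0 -0.18" --pt "-553 -709 1.6 0 0 -0.18" --pt "-553 -709 1.6 0 0 -0.18" --pt "-553 -709 1.6 0 0 -0.18" --pt "-553 -709 1.6 0 0 -0.18" --pt "-553 -709 1.6 0 0 -0.18" --pt "-553 -709 1.6 0 0 -0.18" --pt "-553 -709 1.6 0 0 -0.18"

```text
time_s: 1.35
eef_pos: [398.9, 13.4, 230.5]
eef_rot: [0.269, 3.129, 0.001]
force: [1.0, -0.1, -0.5]
gripper_width: 1.001
grasp_force: 0.0
```

Run:
```python
from h import *
s=bot.read_state();print(s['time_s'],s['eef_pos'],delta((490,-270,230),np.deg2rad(-10)))
```

```text
1.35 [398.88  13.42 230.47] [-138.17 -263.71    0.37    0.      0.      0.  ]
```

Emit:
arm_command --pt "-138 -264 0 0 0 0" --pt "-138 -264 0 0 0 0" --pt "-138 -264 0 0 0 0" --pt "-138 -264 0 0 0 0" --pt "-138 -264 0 0 0 0" --pt "-138 -264 0 0 0 0" --pt "-138 -264 0 0 0 0" --pt "-138 -264 0 0 0 0" --pt "-138 -264 0 0 0 0" --pt "-138 -264 0 0 0 0"

```text
time_s: 2.35
eef_pos: [489.7, -266.6, 230.2]
eef_rot: [0.266, 3.13, 0.002]
force: [0.5, 0.7, 0.6]
gripper_width: 1.004
grasp_force: 0.0
```

Run:
```python
from h import *
s,im=snap('wrist','w1'); print(s['eef_pos'],s['qvel'])
```

```text
[ 489.71 -266.58  230.24] [-0.   -0.01  0.   -0.    0.   -0.    0.  ]
```

View pics/w1.png

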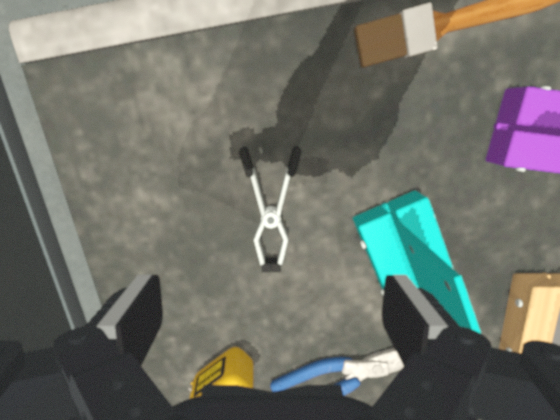

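The picture shows the clamp clear and shut. Its pin is at (270,217), the jaw pads at (271,265) and the grips at about (248,161) and (293,161), with the rear at the robot side.

Run:
```python
from h import *
im=cv2.imread('pics/w1.png'); c=im[135:285,225:325]
hsv=cv2.cvtColor(c,cv2.COLOR_BGR2HSV)
m=(c.min(2)>150).astype(np.uint8); ys,xs=np.nonzero(m); print('steel centroid',xs.mean()+225,ys.mean()+135)
d=(c.max(2)<28).astype(np.uint8); n,l,st,ce=cv2.connectedComponentsWithStats(d)
for i in range(1,n):
    if st[i,4]>25: print(st[i],ce[i]+[225,135])
s=bot.read_state()
for n,p in [('pin',(270,217)),('jaw',(271,266)),('gL',(248,161)),('gR',(293,161)),('rearL',(244,149)),('rearR',(297,148))]: print(n,onz('wrist',p,24,s))
```

```text
steel centroid 270.5178849144635 219.42068429237946
pin [ 522.47 -273.49   24.  ]
jaw [ 573.72 -281.3    24.  ]
gL [ 465.18 -284.49   24.  ]
gR [ 472.28 -243.     24.  ]
rearL [ 453.62 -286.08   24.  ]
rearR [ 461.   -237.51   24.  ]
```

Run:
```python
from h import *
print(delta((464.5,-264.3,4),np.deg2rad(-9.8),P0=np.array([490,-267,230.3])), delta((464.5,-264.3,4),np.deg2rad(-9.8)))
```

```text
[ 25.66  -1.87 226.29   0.     0.     0.  ] [ 25.42  -2.14 226.37   0.     0.     0.  ]
```

Emit:
arm_command --pt "25.5 -2 40 0 0 0" --pt "25.5 -2 80 0 0 0" --pt "25.5 -2 120 0 0 0" --pt "25.5 -2 150 0 0 0" --pt "25.5 -2 170 0 0 0" --pt "25.5 -2 185 0 0 0" --pt "25.5 -2 195 0 0 0" --pt "25.5 -2 205 0 0 0" --pt "25.5 -2 213 0 0 0" --pt "25.5 -2 220 0 0 0" --pt "25.5 -2 226 0 0 0" --pt "25.5 -2 226 0 0 0" --grip 85 --force 60

```text
time_s: 3.6
eef_pos: [463.8, -265.7, 3.7]
eef_rot: [-0.27, -3.129, -0.0]
force: [-0.0, 0.4, 0.4]
gripper_width: 0.995
grasp_force: 0.0
```

Run:
```python
from h import *
s,im=snap('scene','s2'); _,w=snap('wrist','w2'); print(s['eef_pos'],s['force'])
f=lambda i,x,y,w,h:cv2.resize(i[y:y+h,x:x+w],(400,300),interpolation=cv2.INTER_CUBIC)
cv2.imwrite('pics/c2.png',np.hstack([f(im,300,250,120,90),cv2.resize(w,(400,300))])[:,:,::-1])
```

```text
[ 463.85 -265.75    3.65] [-0.    0.44  0.37]
```

View pics/c2.png

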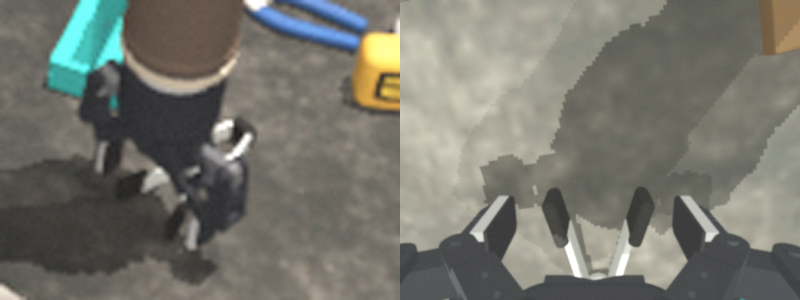

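The picture shows the fingers either side of both black grips, with clearance and level with them along the clamp. I close now.

Emit:
arm_command --pt "0 0 0 0 0 0" --pt "0 0 0 0 0 0" --pt "0 0 0 0 0 0" --pt "0 0 0 0 0 0" --pt "0 0 0 0 0 0" --pt "0 0 0 0 0 0" --grip 0 --force 60

```text
time_s: 4.3
eef_pos: [465.4, -266.5, 6.1]
eef_rot: [0.269, 3.127, -0.0]
force: [-2.6, 1.3, 18.3]
gripper_width: 0.231
grasp_force: 58.2
```

The grips are at about 20 mm, so the clamp is wide open on its stop, held at 58 N. I lift slowly and check.

Emit:
arm_command --pt "0 0 -3 0 0 0" --pt "0 0 -6 0 0 0" --pt "0 0 -12 0 0 0" --pt "0 0 -20 0 0 0" --pt "0 0 -35 0 0 0" --pt "0 0 -55 0 0 0" --pt "0 0 -80 0 0 0" --pt "0 0 -105 0 0 0" --pt "0 0 -130 0 0 0" --pt "0 0 -150 0 0 0" --pt "0 0 -160 0 0 0" --pt "0 0 -160 0 0 0"

```text
time_s: 5.5
eef_pos: [464.8, -266.2, 165.9]
eef_rot: [0.269, 3.127, -0.001]
force: [0.0, 0.5, -1.5]
gripper_width: 0.23
grasp_force: 58.4
```

Run:
```python
from h import *
s,im=snap('scene','s3'); _,w=snap('wrist','w3'); _,d=snap('side','d3'); print(s['eef_pos'],s['force'],s['gripper_width'])
f=lambda i,x,y,w,h:cv2.resize(i[y:y+h,x:x+w],(400,300),interpolation=cv2.INTER_CUBIC)
u,v=proj('side',s['eef_pos']).astype(int)-[60,45]; a,b=proj('scene',s['eef_pos']).astype(int)-[50,45]; print(a,b,u,v); u=max(u,0);v=max(v,0)
cv2.imwrite('pics/c3.png',np.vstack([np.hstack([f(im,a,b,120,90),f(w,80,120,400,300)]),np.hstack([f(d,u,v,120,90)]*2)])[:,:,::-1])
```

```text
[ 464.82 -266.21  165.88] [ 0.02  0.55 -1.47] 0.23046104165512993
301 225 283 89
```

View pics/c3.png

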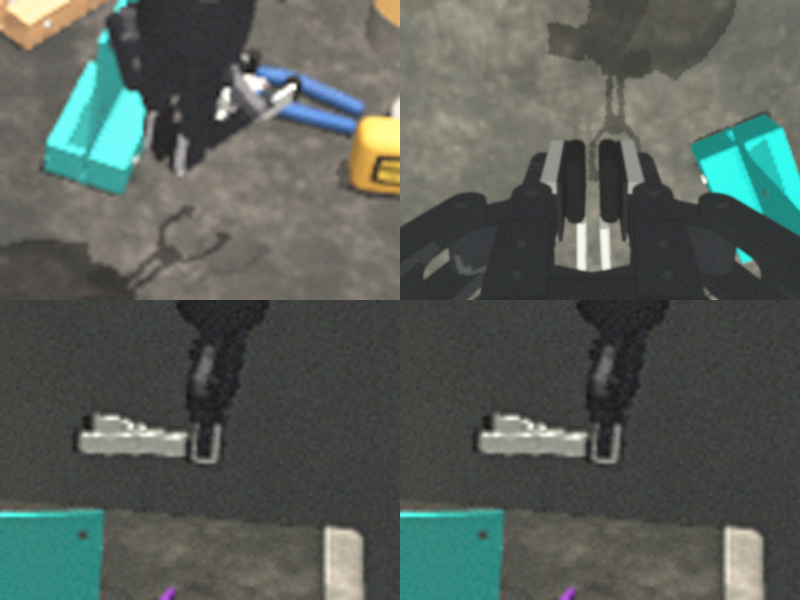

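Held wide open and level: the side crop (lower left) shows the clamp horizontal, and the shadow shows the jaws apart. Next I fly high to a spot where the wrist camera looks down on the tongue panel beside it.

Run:
```python
from h import *
print(delta((575,90,235),np.deg2rad(2.8)))
```

```text
[-48.92 369.27 -71.49   0.    -0.    -0.22]
```

Emit:
arm_command --pt "0 5 -20 0 0 0" --pt "-2 20 -45 0 0 -0.02" --pt "-5 45 -65 0 0 -0.04" --pt "-10 80 -71 0 0 -0.06" --pt "-15 120 -71 0 0 -0.08" --pt "-20 162 -71 0 0 -0.1" --pt "-25 205 -71 0 0 -0.13" --pt "-32 250 -71 0 0 -0.16" --pt "-38 295 -71 0 0 -0.19" --pt "-44 335 -71 0 0 -0.21" --pt "-48 360 -71 0 0 -0.22" --pt "-49 369 -71 0 0 -0.22"

```text
time_s: 6.85
eef_pos: [575.5, 92.2, 233.8]
eef_rot: [0.081, -3.139, 0.0]
force: [0.7, -0.4, -2.0]
gripper_width: 0.229
grasp_force: 58.8
```

Emit:
arm_command --pt "0 0 0 0 0 0" --pt "0 0 0 0 0 0"

```text
time_s: 7.05
eef_pos: [575.2, 86.9, 234.9]
eef_rot: [0.071, -3.14, 0.002]
force: [0.8, -0.2, -1.3]
gripper_width: 0.23
grasp_force: 58.8
```

Run:
```python
from h import *
s,w=snap('wrist','w4'); print(s['eef_pos'],s['eef_rot'],s['gripper_width'])
```

```text
[575.16  86.87 234.94] [ 0.07 -3.14  0.  ] 0.23033162149343406
```

View pics/w4.png

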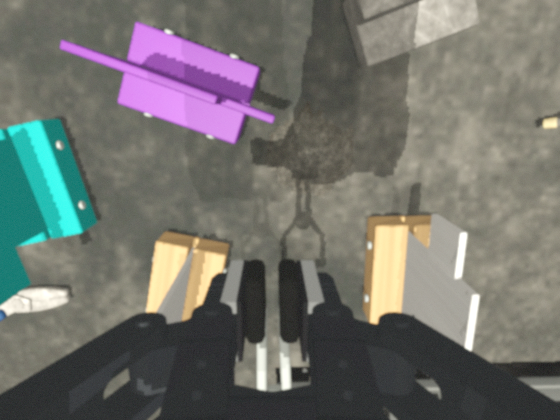

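The picture shows the tongued panel at right: its white tongue-top band runs from (463,233) to (459,277) and the sheet-top band from (476,295) to (469,347). I fit these bands on planes z=130 and z=155.

Run:
```python
from h import *
im=cv2.imread('pics/w4.png'); m=(im.min(2)>200).astype(np.uint8); s=bot.read_state()
n,l,st,ce=cv2.connectedComponentsWithStats(m[:, :])
for i in range(1,n):
    if st[i,4]>80 and 420<ce[i][0]<500:
        z=130 if ce[i][1]<285 else 155
        ys,xs=np.nonzero(l==i)
        P=np.array([onz('wrist',(x,y),z,s)[:2] for x,y in zip(xs,ys)])
        (c,sz,a)=cv2.minAreaRect(P.astype(np.float32)); vx,vy,x0,y0=cv2.fitLine(P.astype(np.float32),cv2.DIST_L2,0,.01,.01).ravel()
        q=(P-[x0,y0])@[vx,vy]
        print(st[i],z,'rect',c,sz,'ang',np.rad2deg(np.arctan2(vy,vx)),'ends',[x0,y0]+q.min()*np.array([vx,vy]),[x0,y0]+q.max()*np.array([vx,vy]))
```

```text
[454 232  13  47 364] 130 rect (601.004638671875, 222.49107360839844) (35.275997161865234, 5.682335376739502) ang 3.7759588 ends [583.4  221.32] [618.61 223.64]
[465 294  15  56 438] 155 rect (639.1664428710938, 224.99569702148438) (42.272151947021484, 5.393832683563232) ang 4.0921044 ends [618.07 223.51] [660.26 226.53]
```

Run:
```python
from h import *
s=bot.read_state()
print(onz('wrist',(540,123),10,s),onz('wrist',(540,123),100,s))
print(delta((439,212,235),np.deg2rad(3.7)),delta((439,212,98),np.deg2rad(3.7)))
```

```text
[508.5  340.85  10.  ] [507.82 277.95 100.  ]
[130.45 131.33   0.09  -0.    -0.    -0.02] [130.39 131.47 137.09  -0.    -0.    -0.02]
```

Emit:
arm_command --pt "8 8 0 0 0 0" --pt "28 28 0 0 0 0" --pt "55 55 0 0 0 -0.01" --pt "82 82 0 0 0 -0.01" --pt "108 108 0 0 0 -0.02" --pt "125 125 10 0 0 -0.02" --pt "130 131 30 0 0 -0.02" --pt "130 131 58 0 0 -0.02" --pt "130 131 88 0 0 -0.02" --pt "130 131 115 0 0 -0.02" --pt "130 131 132 0 0 -0.02" --pt "130 131 137 0 0 -0.02"

```text
time_s: 8.3
eef_pos: [437.9, 212.8, 96.9]
eef_rot: [0.105, -3.137, 0.002]
force: [-0.9, -0.2, -0.4]
gripper_width: 0.232
grasp_force: 58.8
```

Emit:
arm_command --pt "0 0 0 0 0 0" --pt "0 0 0 0 0 0"

```text
time_s: 8.5
eef_pos: [439.8, 214.0, 99.2]
eef_rot: [-0.106, 3.139, 0.001]
force: [-0.2, 0.8, -0.0]
gripper_width: 0.23
grasp_force: 58.8
```

Run:
```python
from h import *
s,im=snap('scene','s5'); _,d=snap('side','d5'); print(s['eef_pos'],s['eef_rot'],s['gripper_width'])
f=lambda i,x,y,w,h:cv2.resize(i[y:y+h,x:x+w],(400,300),interpolation=cv2.INTER_CUBIC)
f2=lambda i,x,y,w,h:cv2.resize(i[y:y+h,x:x+w],(800,600),interpolation=cv2.INTER_CUBIC)
print(proj('scene',(550,219,105)),proj('side',(550,219,105)))
a,b=proj('scene',(550,219,105)).astype(int)-[40,45]; u,v=proj('side',(550,219,105)).astype(int)-[60,60];print(a,b,u,v)
cv2.imwrite('pics/c5.png',np.vstack([cv2.resize(im[b:b+75,a:a+100],(800,600),interpolation=cv2.INTER_CUBIC)[:300*2:1] ])[:,:,::-1])
cv2.imwrite('pics/c5.png',np.hstack([cv2.resize(im[b:b+90,a:a+60+6],(400,545)),cv2.resize(d[v:v+120,u:u+88],(400,545),interpolation=cv2.INTER_CUBIC)])[:,:,::-1])
```

```text
[439.82 213.96  99.24] [-0.11  3.14  0.  ] 0.22985527375194428
[230.31 194.86] [291.28 244.53]
190 149 231 184
```

View pics/c5.png

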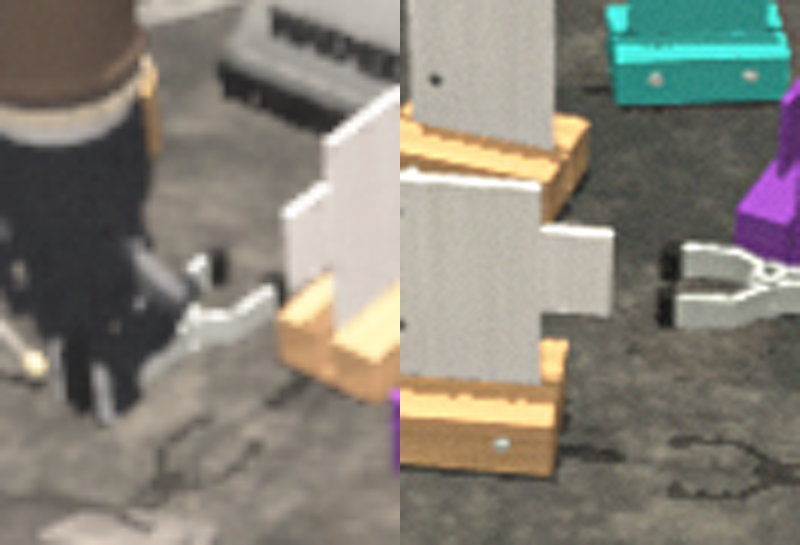

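The picture shows the jaws wide open and in line with the tongue, about 3 cm short of it, and level. In the side crop the pad faces are at (660,264) and (660,305). In the scene crop the pads are at (218,265) and (283,290).

Run:
```python
from h import *
s=bot.read_state(); p=s['eef_pos']; Rm=R.from_rotvec(s['eef_rot']).as_matrix(); fwd=-Rm[:,0]; lat=Rm[:,1]; print(fwd,lat)
for n,S in [('left',1),('right',-1)]:
    P=p+109*fwd+S*18*lat+[0,0,7]; print(n,P,'scene',proj('scene',P),'side',proj('side',P), 'side front',proj('side',P+5*fwd))
sc=lambda x,y:(190+x/6.06,149+y/6.06); sd=lambda x,y:(231+(x-400)/4.545,184+y/4.54)
print('obs scene L/R',sc(218,265),sc(280,290),'side L/R mid',sd(668,303),sd(671,262))
L,e1=tri(ray('scene',sc(218,265)),ray('side',sd(668,303))); Rr,e2=tri(ray('scene',sc(280,290)),ray('side',sd(671,262)))
E=np.array([582.8,221,105]); u=np.array([np.cos(.067),np.sin(.067),0]); v=np.array([-u[1],u[0],0])
for q,e in((L,e1),(Rr,e2)): print(q,e,(q-E)@u,(q-E)@v)
print('edge proj',proj('side',E+[0,0,25]),proj('side',E-[0,0,25]),proj('scene',E+[0,0,25]))
# final: tip 21 past, z tips
F=E+u*(21-109); print(F)
print('delta',delta((F[0],F[1],99),0.067))
```

```text
[1.   0.07 0.  ] [-0.07  1.    0.  ]
left [547.5  239.58 106.56] scene [224.96 192.28] side [291.12 249.52] side front [288.87 249.35]
right [549.95 203.67 106.51] scene [233.86 196.4 ] side [292.27 240.05] side front [290.07 239.89]
obs scene L/R (225.97359735973598, 192.72937293729373) (236.2046204620462, 196.85478547854785) side L/R mid (289.965896589659, 250.74008810572687) (290.6259625962596, 241.70925110132157)
[550.49 239.06 102.84] 1.1669559036022825 -31.024635587777247 20.18576886095152
[555.38 201.29 101.01] 3.939821371842364 -28.676320268967142 -17.829772764615306
edge proj [276.96 234.36] [276.54 252.28] [236.68 183.3 ]
[495.   215.11 105.  ]
delta [-54.95  -2.85   0.44   0.     0.     0.  ]
```

Emit:
arm_command --pt "-3 -2 -1 0 0 0" --pt "-8 -2 -2 0 0 0" --pt "-13 -2 -2 0 0 0" --pt "-18 -2 -2 0 0 0" --pt "-23 -2 -2 0 0 0" --pt "-28 -2 -2 0 0 0" --pt "-33 -2 -2 0 0 0" --pt "-38 -2 -2 0 0 0" --pt "-43 -2 -2 0 0 0" --pt "-48 -2 -2 0 0 0" --pt "-51 -2 -2 0 0 0" --pt "-52 -2 -2 0 0 0"

```text
time_s: 9.8
eef_pos: [491.7, 215.4, 100.2]
eef_rot: [-0.107, 3.14, -0.0]
force: [0.6, 0.1, -1.2]
gripper_width: 0.23
grasp_force: 58.8
```

Emit:
arm_command --pt "0 0 0 0 0 0" --pt "0 0 0 0 0 0" --pt "0 0 0 0 0 0" --pt "0 0 0 0 0 0"

```text
time_s: 10.2
eef_pos: [491.2, 215.5, 100.3]
eef_rot: [0.107, -3.14, -0.0]
force: [0.5, 0.8, -0.3]
gripper_width: 0.228
grasp_force: 58.8
```

Run:
```python
from h import *
s,im=snap('scene','s6'); _,d=snap('side','d6'); print(s['eef_pos'],s['eef_rot'],s['gripper_width'],s['force'])
a,b,u,v=200,149,220,184
cv2.imwrite('pics/c6.png',np.hstack([cv2.resize(im[b:b+90,a:a+66],(400,545),interpolation=cv2.INTER_CUBIC),cv2.resize(d[v:v+120,u:u+88],(400,545),interpolation=cv2.INTER_CUBIC)])[:,:,::-1])
```

```text
[491.23 215.48 100.27] [ 0.11 -3.14 -0.  ] 0.22784261983073564 [ 0.49  0.84 -0.27]
```

View pics/c6.png

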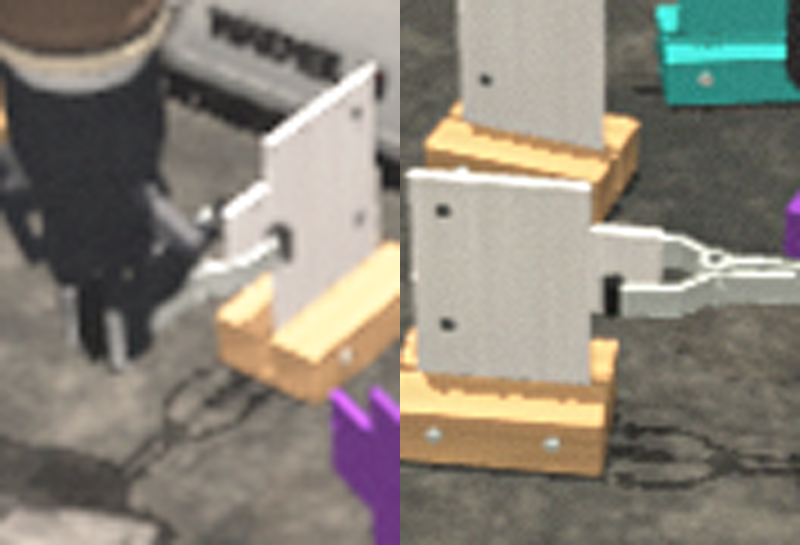

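The picture shows the jaws straddling the tongue, one on each side. In the side crop the near pad is at (612,297) and the tongue edge at x=662, so the tips are about 2 cm past the edge. The sheet edge is at the same pixel as before (277.6), so the panel has not moved. There is no contact force and the clamp is still wide open, so I hand it in.

```bash
python3 -c "
from station import bot
print(bot.job_done())"
```

```text
the job is handed in; nothing more can be done
None
```

I handed the job in at about 10.3 s. The arm is holding the clamp level and wide open around the tongue, one jaw on each side and both tips about 2 cm past the front edge; I saw no sheet contact or panel movement.

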